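# Clear the file clip and press the round file home

## Task

The spring clip on the bench has a blue sanding block standing in it: first take the block out and put it in the green tray. Then take the round file from its wooden rest, lay it lengthwise over the clip with the middle of its blade midway between the two forks (handle at either end), and press it down past the sprung jaw until it sits fully home on the fork floors with the jaw snapped shut over it. Let go of everything, and leave the other things on the bench where they are.

Things in the scene. Friction and masses are not known exactly. Their poses are not given: they have to be found in the camera images.
- clip: fixed spring clip on a wooden base 150 x 84 x 14 mm; origin: centre of its underside; x along its length, the line the file must lie in, z up. Two forks at x = -45 and +45 mm, each 16 mm wide. Orange fixed prongs at the -y side (inner face y = -9.5 mm, flared outwards from z = 74 to 95 mm), steel sprung jaw at +y. 74 mm free along x between the forks gives fingers closing across y room.
- clip_seat (a point): where the axis of the file's blade lies when home: midway between the forks, 52 mm above the bench. Same axes as the clip (x along the file, y towards the sprung jaw, z up). The fork floors are 8 mm below it.
- jaw (a joint): opening (rad) of the sprung jaw, hinged along the clip's x (10 mm thick bar at y = 27, z = 22 mm): 0 shut, 0.5 at most. A tooth at each fork, lead-in ramps 28 deg from vertical, tops at z = 84 mm. A blade pushed down meets the ramps 20 mm above its seat, opens the jaw to about 0.1 and it snaps back over the blade. The push takes about 8 to 20 N; its own weight leaves it 17 mm high, not home.
- block: loose sanding block, blue with cork underside, 50 x 30 x 72 mm (x, y, z), about 90 g; origin: centre of its underside. It starts upright on the clip's base (14 mm above the bench) between the forks, its 50 mm side along the clip's x within 5 deg; it can be gripped from above across its 30 mm.
- block_center (a point): the middle of the sanding block, 36 mm above its underside when it stands upright
- tray: fixed green open tray, 130 x 170 mm (x, y), 30 mm high, walls and floor 5 mm thick; origin at the centre of its underside, on the bench; z up
- rest: fixed light-wood file rest: base 130 x 70 x 10 mm, origin at the centre of its underside on the bench, x along its length. Two notched supports at x = -45 and +45 mm (14 mm wide, 40 mm across, top at z = 42 mm, notch 20 mm wide with floor at z = 28 mm); between them the blade can be gripped from above.
- file: loose round file, about 160 g, 200 mm long. Origin on its axis at mid-blade, near the centre of mass; x along the axis to the handle: steel blade 16 mm in diameter from x = -62.5 to 62.5 mm, then brass ferrule and dark wooden handle, up to 26 mm thick, to 137.5 mm. It starts level in the notches of the rest, axis 36 mm above the bench, and may roll about its own axis.
- glue: yellow glue bottle, 60 mm diameter, 150 mm high, standing; origin under its centre. To be left alone
- varnish: amber varnish jar with black lid, 64 mm diameter, 85 mm high; origin under its centre. To be left alone
- screwdriver: screwdriver with red handle, 180 mm long, lying. To be left alone
- brush: wooden-handled brush, 180 mm long, lying. To be left alone
- plane: wooden hand plane 170 x 50 mm, about 80 mm high. To be left alone
- mug: blue mug, 76 mm diameter, 85 mm high. To be left alone
- offcut: light-wood offcut, 100 x 45 x 28 mm, lying. To be left alone
- spool: black string spool (ring), 56 mm diameter, 22 mm high, lying flat. To be left alone

How it is judged:
By the outcome, as a careful person would: the job done as asked, in the order asked, and still so for the second after the job is handed in, with the robot touching nothing.
It also fails if it takes over 61 s, if anything falls off the work surface, if the arm or the gripper's body presses on something with over 40 N, if the wrist force passes 120 N, or if a joint passes its speed limit or range.

## Robot

A 7-joint arm with a two-finger parallel gripper is mounted at the origin on the work surface. World frame = base frame: x ahead of the robot, y to its left, z up, the work surface at z = 0. Lengths are in m, angles in rad, forces in N, time in s.
With the tool pointing down it reaches from about 0.4 to 0.85 m from the base axis. Payload 4.5 kg.
Tool frame: the origin (TCP) lies midway between the tips of the shut fingers; the grasp point (between the pads) lies 19 mm behind it; z points along the fingers, y is the line along which they close (so a half turn about z gives the same grasp; the last joint's range is limited). The gripper opens to 88 mm and grips with 3 to 60 N. Pads are 18 mm wide; open, the fingers measure 123 mm over their backs; the gripper's body (75 mm by 187 mm) begins 45 mm behind the grasp point.
Start: joints at [1.217, 0.689, -0.195, 1.565, 0.157, 0.902, -0.215], TCP at [0.236, -0.579, 0.239] pointing down, gripper open.
Joint ranges: [-3.01, 3.01], [-0.46, 2.08], [-1.47, 1.51], [0.13, 2.56], [-1, 4.14], [0.04, 2.09], [-2.66, 2.66]. Speed limits (rad/s): [2.57, 2.57, 3.14, 3.14, 3.14, 3.14, 3.14].

## Interface

Orientations are given as a unit quaternion [x, y, z, w].
In Python, from plant import sensors, eyes, finish_job gives the robot as it stands.
- The arm moves only by the tool send_rows, never from a script. Its argument "rows" is text: rows parted by semicolons, each of 4 numbers parted by spaces: the shift along the tool's x, y, z normalised to -1 to 1, where 1 is 30 cm, then the turn about the tool's z normalised to -1 to 1, where 1 is 2 pi rad. A call has 1 to 10 rows; each row is the pose to reach, as a shift and turn from the pose commanded when the call began, along the tool's axes at that moment, turning the shorter way round; what a row does not reach only later rows make up. A row lasts 1/12 s, in which the tool goes at most 41.7 mm and 7.16 degrees, less where a joint would pass 70% of its speed; a pose out of reach is approached as far as the arm can. A call with a number of a shift or a turn outside -1 to 1 is refused whole. A call with a gripper value outside its range is refused whole. "jaw" is the closure, from -1 (fully open) to 1 (shut), set as the call begins (left out, the last holds). The fingers move at their own pace and stop on an object; "force" is the grip in N (left out, the last holds). Time passes only in rows, so rows that repeat a pose let the fingers close. It gives the time, the measured TCP pose, the force, the opening and the grip force at its end, in the units of the state.
- sensors.get_state(): the state, without advancing time (a new reading comes with each control period).
- eyes.snapshot(name): name is "scene" or "top" or "wrist"; returns (picture, depth): 384x512x3 uint8, red, green, blue; 384x512 float32, m along the optical axis (not along the pixel's ray), 0 where there is no reading.
- eyes.calibration(name): a dict with "fov_y" (degrees; the focal length in pixels is half the picture's height over the tangent of half this angle, whatever the lens; pixels are square), "cx", "cy" (the principal point, pixels), "world_from_camera" (4x4, takes a point from camera to world coordinates). Camera axes: x right, y down, z forward; pixel columns grow to the right and rows downward; lengths in m; the calibration is good to about 2 mm. A picture is of the moment at which its call begins: read the wrist's pose just before it. calibration takes no time and is no camera call; for the wrist camera it gives the pose at the moment of the call.
- finish_job(): hands the job in; it is judged then, once.
The state is a dict: "clock": time; "q": joint angles; "qd": joint speeds; "joint_torque": joint torques, N m; "tool_pos": TCP position; "eef_rot": TCP orientation; "contact_force": force on the tool from outside, world axes, zero at the start; "moment": the same for the moment, N m; "opening": opening from 0.0 (shut) to 1.0 (fully open); "finger_force": force on a finger pad.
Only numpy, scipy, OpenCV 4.12 (cv2) and the standard library are available. Lean on these libraries where they do the work, as an engineer would, in place of code of your own. Each camera call takes 0.05 s, during which the arm holds its last target. There are 200 camera calls.

## Working session

There is one attempt and no reset: what is moved stays moved. The work goes in short steps, Python scripts to look and compute and a tool call to move; the robot and the scene stay as the last step left them, time stands still between calls to the robot, and variables do not carry over. Pictures are saved under pics/ and viewed, at most 10 in all, crops included, and the job is handed in when it is done.

Besides the shell and the picture viewer there is one more tool, called after "Call:" by a JSON object that holds its "api" and its "payload", one argument or row to a line. send_rows: Moves the arm, as the interface text tells. Scaled input: -1 to 1 covers 30 cm each way for a shift and 2 pi rad each way for a turn. Its arguments: {"type":"object","properties":{"rows":{"type":"string"},"jaw":{"type":"number"},"force":{"type":"number"}},"required":["rows"]}

```bash
mkdir -p pics; python3 - <<'E'
from plant import sensors, eyes
import cv2, numpy as np
s=sensors.get_state(); print(s)
ims=[]
for n in ("scene","top"):
    p,d=eyes.snapshot(n); c=eyes.calibration(n); print(n,c)
    np.savez(n+".npz",p=p,d=d,T=c["world_from_camera"],f=192/np.tan(np.radians(c["fov_y"]/2)),cx=c["cx"],cy=c["cy"])
    cv2.imwrite(f"pics/{n}.png",cv2.resize(p[:,:,::-1],(768,576),interpolation=cv2.INTER_CUBIC))
E
```

```text
{'clock': 0.0, 'q': array([ 1.21682435,  0.68996357, -0.19451201,  1.56634974,  0.15730301,
        0.90248663, -0.21510614]), 'qd': array([ 4.44797383e-04, -6.69451784e-04,  9.60661709e-04,  8.51294129e-04,
        3.77681957e-04,  1.19796308e-05, -1.22526601e-03]), 'joint_torque': array([-1.52253713e-03, -5.27580464e+01, -1.26684833e+00, -1.53432852e+01,
       -5.25299914e-02,  6.56072560e-03,  1.45280005e-04]), 'tool_pos': array([ 0.23604299, -0.57803093,  0.2379212 ]), 'eef_rot': array([ 9.81254873e-01,  1.92712349e-01, -2.41273698e-04, -8.75112239e-04]), 'contact_force': array([ 0.30738263, -1.05117059,  0.72444358]), 'moment': array([-0.03381711,  0.02897453, -0.02497722]), 'finger_force': 0.0, 'opening': 1.00085630122685}
scene {'fov_y': 48.606481109372986, 'cx': 254.93797321058676, 'cy': 189.14364700207386, 'world_from_camera': array([[-0.81121623,  0.34361506, -0.4731352 ,  1.13549472],
       [ 0.58460723,  0.49422759, -0.64340771,  0.82642332],
       [ 0.01275189, -0.79854103, -0.60180529,  0.80873257],
       [ 0.        ,  0.        ,  0.        ,  1.        ]])}
top {'fov_y': 45.901858356152246, 'cx': 258.4056955808602, 'cy': 190.97929575370168, 'world_from_camera': array([[-8.40080037e-03, -9.98667803e-01,  5.09121410e-02,
         4.62337217e-01],
       [-9.99964275e-01,  8.43752222e-03,  5.06392345e-04,
         3.94967237e-03],
       [-9.35290051e-04, -5.09060680e-02, -9.98703008e-01,
         1.29858239e+00],
       [ 0.00000000e+00,  0.00000000e+00,  0.00000000e+00,
         1.00000000e+00]])}
```

View pics/top.png

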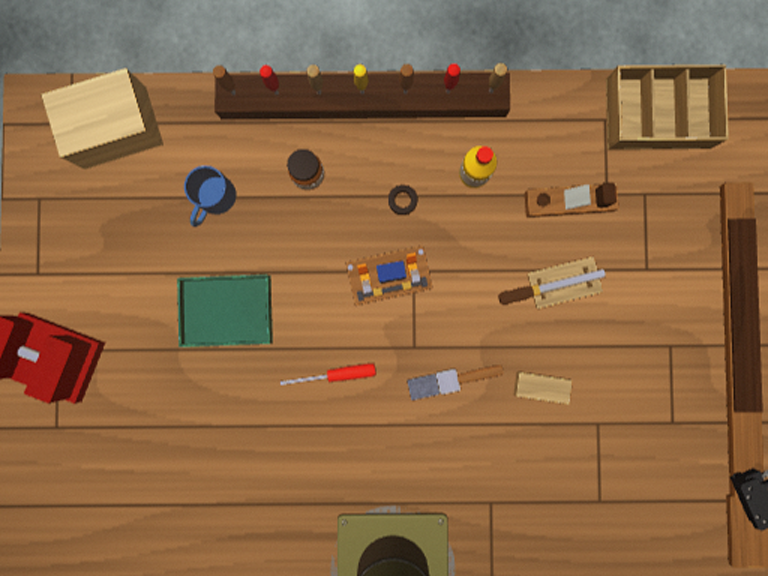

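View pics/scene.png

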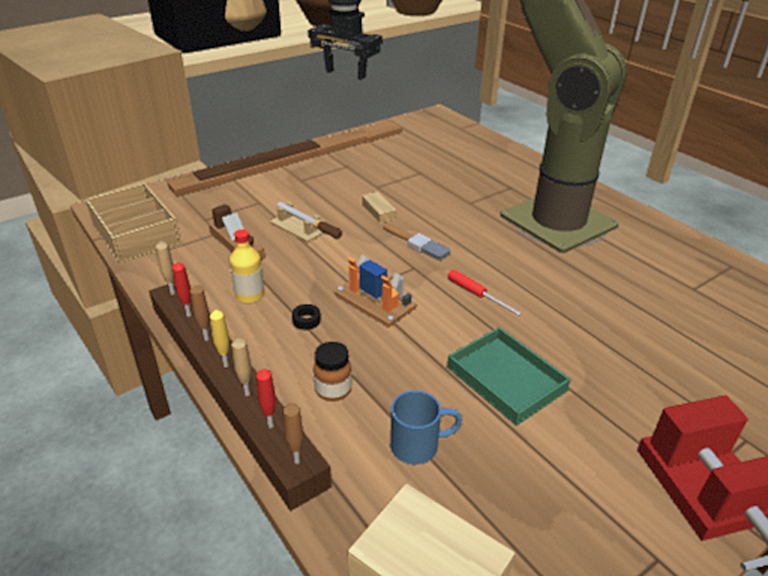

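The top view (768x576) shows the clip at (388,275) with its orange prongs on the far side, so the sprung jaw faces the robot. The blue block is at (391,271), the tray at (225,311), and the file on its rest at (565,282) with the handle on the left. The scene view agrees with this. Next I'll measure from the depth of both cameras.

```bash
cat > h.py <<'E'
import numpy as np, cv2
def load(n): return np.load(n+".npz")
def cloud(z):
    v,u=np.mgrid[:384,:512]; d=z["d"]; f=z["f"]
    P=np.stack([(u-z["cx"])/f*d,(v-z["cy"])/f*d,d],-1)
    return P@z["T"][:3,:3].T+z["T"][:3,3]
def rect(P,n):
    (c,s,a)=cv2.minAreaRect((P[:,:2]*1000).astype(np.float32)); print(n,len(P),"c",np.round(c,1),"s",np.round(s,1),"a",round(a,1),"med",np.round(np.median(P,0)*1000,1),"zmax",round(np.percentile(P[:,2],98)*1000,1))
E
python3 - <<'E'
from h import *
for n in ("top","scene"):
    z=load(n); W=cloud(z); hsv=cv2.cvtColor(z["p"],cv2.COLOR_RGB2HSV).astype(int); H,S,V=[hsv[...,i] for i in range(3)]
    ok=z["d"]>0
    X,Y,Z=W[...,0],W[...,1],W[...,2]
    box=lambda x0,x1,y0,y1,z0,z1:ok&(X>x0)&(X<x1)&(Y>y0)&(Y<y1)&(Z>z0)&(Z<z1)
    clip=box(.38,.62,-.12,.12,.006,.2)
    print(n,"bench z",np.median(Z[box(.2,.5,-.1,.1,-.05,.05)]))
    blue=clip&(H>100)&(H<130)&(S>120); rect(W[blue],"block"); b=blue&(Z>.078); rect(W[b],"blocktop")
    org=clip&(H>8)&(H<20)&(S>200)&(Z>.04); rect(W[org],"orange")
    rect(W[clip&(Z<.02)&(Z>.009)],"base")
    gr=box(.25,.7,.1,.5,-.02,.06)&(H>65)&(H<95)&(S>90); rect(W[gr],"tray"); rect(W[gr&(Z>.02)],"trayrim")
    fr=box(.35,.62,-.5,-.15,.02,.08)
    grey=fr&(S<50)&(V>110); rect(W[grey],"blade")
    dk=fr&(V<110)&(S>80); rect(W[dk],"handle")
    rect(W[box(.35,.62,-.5,-.15,.006,.02)],"restbase")
    q=W[grey]; 
    if len(q): vx=cv2.fitLine((q[:,:2]*1000).astype(np.float32),cv2.DIST_HUBER,0,.01,.01).ravel(); print("line",vx,np.degrees(np.arctan2(vx[1],vx[0])))
E
```

```text
top bench z 0.0014520480373014788
block 190 c [552.1  -1.1] s [27.4 47.6] a 9.0 med [550.8  -0.   86.8] zmax 91.5
blocktop 183 c [552.1  -1.1] s [27.4 47.6] a 9.0 med [551.  -0.  87.] zmax 91.6
orange 120 c [557.    3.9] s [ 34.4 105.4] a 12.2 med [561.8 -30.5  77.8] zmax 99.0
base 869 c [491.   13.9] s [211.7 222.5] a 7.4 med [553.9  11.1  15. ] zmax 19.5
tray 2544 c [485.6 311.7] s [126.2 169.2] a 1.5 med [485.2 314.    6.6] zmax 32.7
trayrim 249 c [485.6 311.7] s [126.2 169.2] a 1.5 med [457.5 296.4  30.7] zmax 35.7
blade 220 c [ 535.3 -335.9] s [ 13.5 121.7] a 13.5 med [ 534.6 -336.1   43.4] zmax 49.1
handle 186 c [ 522.7 -285.7] s [ 34.6 173.7] a 12.9 med [ 510.2 -232.4   46.4] zmax 52.7
restbase 1113 c [ 483.7 -323.7] s [346.7 267.1] a 89.6 med [ 519.1 -322.2   10.2] zmax 19.0
line [ 2.3445550e-01 -9.7212684e-01  5.3525232e+02 -3.3561880e+02] -76.44047
scene bench z 0.0005152958247459094
block 307 c [5.542e+02 5.000e-01] s [34.4 51.9] a 11.7 med [563.4   8.8  73.6] zmax 88.5
blocktop 132 c [553.9  -0. ] s [31.6 51. ] a 7.0 med [555.6   3.6  86. ] zmax 88.9
orange 6 c [565.1  10.4] s [12.5 95.2] a 9.3 med [567.5  12.6  87.1] zmax 94.1
base 515 c [493.3   7. ] s [223.4 153.3] a 1.2 med [571.8  34.8  14.2] zmax 19.5
tray 2509 c [484.9 312.8] s [135.4 171.3] a 1.9 med [479.6 312.4   6.3] zmax 30.9
trayrim 523 c [485.3 312.6] s [135.5 170.5] a 1.5 med [484.8 322.4  28.2] zmax 32.3
blade 95 c [ 533.2 -336. ] s [ 26.3 126.9] a 10.3 med [ 537.6 -332.1   42.9] zmax 45.9
handle 118 c [ 431.2 -256. ] s [194.7  72.5] a 20.8 med [ 512.6 -229.2   42.2] zmax 49.9
restbase 379 c [ 482.  -333.8] s [199.5 399.9] a 59.1 med [ 538.2 -306.5   11.1] zmax 19.4
line [ 2.1481766e-01 -9.7665417e-01  5.3732855e+02 -3.3063007e+02] -77.59517
```

```bash
cat >> h.py <<'E'
def goto(x,y,z,yaw=None):
    from plant import sensors
    from scipy.spatial.transform import Rotation as R
    s=sensors.get_state(); r=R.from_quat(s["eef_rot"]); M=r.as_matrix()
    cur=np.degrees(np.arctan2(M[1,0],M[0,0])); d=M.T@(np.array([x,y,z])-s["tool_pos"])
    t=0 if yaw is None else -((yaw-cur+180)%360-180)
    print("t",round(s["clock"],2),"pos",s["tool_pos"].round(4),"yaw",cur.round(2),"tilt z",M[:,2].round(4),"F",s["contact_force"].round(1),"-> row",(d/.3).round(4),round(t/360,4),"rows",max(np.linalg.norm(d)/.0417,abs(t)/7.16).round(1))
E
python3 - <<'E'
from h import *
goto(.5,0,.30,101)
from plant import eyes,sensors
print(eyes.calibration("wrist"))
E
```

```text
t 0.1 pos [ 0.2361 -0.5781  0.238 ] yaw 22.22 tilt z [-7.0e-04  1.5e-03 -1.0e+00] F [ 0.5 -0.3 -0. ] -> row [ 1.5431 -1.4515 -0.2045] -0.2188 rows 15.3
{'fov_y': 70.20080181219134, 'cx': 260.71690549336574, 'cy': 188.11859541576595, 'world_from_camera': array([[ 0.3781676 , -0.87821082, -0.29280543,  0.31199854],
       [-0.92573457, -0.35949848, -0.11737272, -0.54736169],
       [-0.00218511,  0.31544667, -0.94894079,  0.38454929],
       [ 0.        ,  0.        ,  0.        ,  1.        ]])}
```

Call:
{"api": "send_rows", "payload": {
  "rows": "0.85 -0.8 -0.2 -0.12;0.85 -0.8 -0.2 -0.12;0.85 -0.8 -0.2 -0.12;0.85 -0.8 -0.2 -0.12;0.85 -0.8 -0.2 -0.12;0.85 -0.8 -0.2 -0.12;0.85 -0.8 -0.2 -0.12;0.85 -0.8 -0.2 -0.12;0.85 -0.8 -0.2 -0.12"
}}

```text
clock: 0.85
tool_pos: [0.3836, -0.2551, 0.2996]
eef_rot: [0.84, 0.543, 0.001, -0.0]
contact_force: [0.1, 0.6, 0.9]
opening: 0.997
finger_force: 0.0
```

```bash
python3 -c "
from h import *
goto(.54,-.02,.30,101)"
```

```text
t 0.85 pos [ 0.3836 -0.2551  0.2996] yaw 65.76 tilt z [ 0.0018  0.0015 -1.    ] F [0.1 0.6 0.9] -> row [9.287e-01 1.535e-01 7.000e-04] -0.0979 rows 6.8
```

Call:
{"api": "send_rows", "payload": {
  "rows": "0.93 0.15 0 -0.098;0.93 0.15 0 -0.098;0.93 0.15 0 -0.098;0.93 0.15 0 -0.098;0.93 0.15 0 -0.098;0.93 0.15 0 -0.098;0.93 0.15 0 -0.098;0.93 0.15 0 -0.098;0.93 0.15 0 -0.098;0.93 0.15 0 -0.098"
}}

```text
clock: 1.68
tool_pos: [0.5379, -0.026, 0.2981]
eef_rot: [0.638, 0.77, -0.001, -0.0]
contact_force: [-0.2, 0.2, -0.5]
opening: 0.999
finger_force: 0.0
```

```bash
cat >> h.py <<'E'
def wsnap(name):
    from plant import eyes
    c=eyes.calibration("wrist"); p,d=eyes.snapshot("wrist")
    np.savez(name+".npz",p=p,d=d,T=c["world_from_camera"],f=192/np.tan(np.radians(c["fov_y"]/2)),cx=c["cx"],cy=c["cy"])
    cv2.imwrite(f"pics/{name}.png",p[:,:,::-1])
E
python3 - <<'E'
from h import *
goto(.553,0,.30,101)
wsnap("w1")
z=load("w1"); W=cloud(z); hsv=cv2.cvtColor(z["p"],cv2.COLOR_RGB2HSV).astype(int); H,S,V=[hsv[...,i] for i in range(3)]
X,Y,Z=W[...,0],W[...,1],W[...,2]; ok=z["d"]>0
clip=ok&(X>.48)&(X<.62)&(Y>-.1)&(Y<.1)
b=clip&(H>100)&(H<130)&(S>120); rect(W[b&(Z>.08)],"blocktop")
o=clip&(H>8)&(H<20)&(S>200)&(Z>.04)
for s in (1,-1): rect(W[o&(s*Y>0)&(Z>.085)],"orange%d"%s)
rect(W[clip&(Z<.018)&(Z>.008)],"base")
rect(W[clip&(Z>.03)&(X<.55)&~b&~o],"jaw")
for k,(a,c) in {"grey":(W[clip&(S<60)&(Z>.03)],0)}.items(): rect(a,k)
E
```

```text
t 1.68 pos [ 0.5379 -0.026   0.2981] yaw 100.67 tilt z [-0.0018 -0.0013 -1.    ] F [-0.2  0.2 -0.5] -> row [ 0.0759  0.0656 -0.0064] -0.0009 rows 0.7
blocktop 777 c [5.518e+02 2.000e-01] s [27.5 47.1] a 10.9 med [551.2   1.1  86.6] zmax 88.2
  return _methods._mean(a, axis=axis, dtype=dtype,
  ret = um.true_divide(
Traceback (most recent call last):
  File "h.py", line 8, in rect
    (c,s,a)=cv2.minAreaRect((P[:,:2]*1000).astype(np.float32)); print(n,len(P),"c",np.round(c,1),"s",np.round(s,1),"a",round(a,1),"med",np.round(np.median(P,0)*1000,1),"zmax",round(np.percentile(P[:,2],98)*1000,1))
                                                                                                                                                                                     ~~~~~~~~~~~~~^^^^^^^^^^^
IndexError: index -1 is out of bounds for axis 0 with size 0
```

View pics/w1.png

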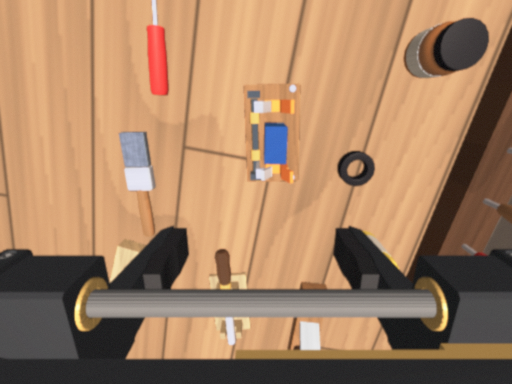

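The wrist view shows the clip at about (272,135), the block at (276,143), the prong bits at (285,105) and (285,173), and the jaw bar at column 254. Next I'll refine the clip's pose.

```bash
python3 - <<'E'
from h import *
for n in ("w1","top","scene"):
    z=load(n); W=cloud(z); hsv=cv2.cvtColor(z["p"],cv2.COLOR_RGB2HSV).astype(int); H,S,V=[hsv[...,i] for i in range(3)]
    X,Y,Z=W[...,0],W[...,1],W[...,2]; ok=z["d"]>0
    clip=ok&(X>.48)&(X<.62)&(Y>-.1)&(Y<.1)
    up=clip&(Z>.008); rect(W[up],n+" all")
    b=clip&(H>100)&(H<130)&(S>120)
    for s in (1,-1):
        m=up&(Z>.05)&(s*(Y+.0)>.025)&~b
        if m.sum()>3: rect(W[m],"posts%d"%s)
    if n=="w1":
        ys,xs=np.where(up); print(xs.min(),xs.max(),ys.min(),ys.max())
        m=up&(Z>.02)&~b
        for y,x in list(zip(*np.where(m)))[::14]: print(x,y,(W[y,x]*1000).round(0).astype(int),hsv[y,x],end=' | ')
E
```

```text
w1 all 50014 c [546.3   2. ] s [140.9 149.8] a 10.7 med [548.2  -3.3 380.2] zmax 401.2
posts1 385 c [540.9  38.1] s [48.8 32.5] a 11.7 med [537.   46.5  81.7] zmax 96.6
posts-1 4780 c [535.7 -39.1] s [ 28.1 111.3] a 90.0 med [488.1 -29.3 341.4] zmax 380.8
5 511 84 383
293 88 [566  76  20] [122  14 241] | 247 92 [501  58  34] [ 11  73 161] | 248 93 [503  57  35] [158   8 121] | 249 94 [505  56  33] [109  35 118] | 250 95 [506  55  35] [109  36 120] | 251 96 [508  54  34] [112  24 119] | 252 97 [509  53  35] [  8  24 129] | 250 99 [507  49  22] [ 13 110 176] | 265 100 [528  52  44] [ 16 123 237] | 279 100 [547  56  45] [ 16 166 240] | 293 100 [561  59  96] [ 17 159 249] | 269 101 [533  52  68] [ 14  65 230] | 284 101 [552  56  83] [ 10 193 215] | 255 102 [516  48  74] [120  13 236] | 269 102 [534  51  69] [ 12  38 223] | 284 102 [552  54  82] [ 10 192 217] | 255 103 [516  46  75] [120  13 239] | 269 103 [534  50  67] [  9  31 221] | 283 103 [551  53  80] [ 10 191 218] | 254 104 [515  45  75] [118  20 224] | 268 104 [533  48  72] [ 12  30 220] | 282 104 [550  52  77] [ 10 193 214] | 253
[... 28229 characters left out ...]
 446 383 [574   3 401] [170  19  40] | 460 383 [577   4 401] [105  12  43] | 474 383 [578   6 402] [150   6  44] | 488 383 [582   6 402] [130  16  47] | 502 383 [585   6 401] [158  23  44] | top all 1560 c [ 5.516e+02 -1.000e-01] s [175.2 124.4] a 83.2 med [548.2   2.8  18.4] zmax 92.1
posts1 89 c [541.1  46.6] s [49.7 15.6] a 11.2 med [539.   46.   79.9] zmax 98.2
posts-1 96 c [559.1 -36.6] s [49.9 24.1] a 9.0 med [557.4 -40.5  81.7] zmax 96.5
scene all 1344 c [552.    3.7] s [ 86.6 150.6] a 12.1 med [563.5  21.6  35.1] zmax 89.0
posts1 143 c [541.4  46.6] s [52.4 20.2] a 18.0 med [551.3  48.6  70.9] zmax 96.2
posts-1 102 c [562.1 -39.8] s [44.8 21. ] a 3.2 med [576.5 -38.3  73.7] zmax 95.5
```

Call:
{"api": "send_rows", "payload": {
  "rows": "0.0765 0.0625 0 0;0.0765 0.0625 0.2 0;0.0765 0.0625 0.34 0;0.0765 0.0625 0.48 0;0.0765 0.0625 0.6 0;0.0765 0.0625 0.7 0;0.0765 0.0625 0.79 0;0.0765 0.0625 0.827 0;0.0765 0.0625 0.827 0;0.0765 0.0625 0.827 0",
  "jaw": -1
}}

```text
clock: 2.57
tool_pos: [0.5531, 0.0001, 0.0514]
eef_rot: [0.639, 0.77, -0.0, 0.0]
contact_force: [0.4, -0.8, 1.0]
opening: 0.999
finger_force: 0.0
```

Call:
{"api": "send_rows", "payload": {
  "rows": "0 0 0 0;0 0 0 0;0 0 0 0;0 0 0 0;0 0 0 0;0 0 0 0;0 0 0 0;0 0 0 0",
  "jaw": 1,
  "force": 25
}}

```text
clock: 3.23
tool_pos: [0.5528, 0.0011, 0.0506]
eef_rot: [0.638, 0.77, -0.0, 0.0]
contact_force: [0.3, -1.1, 0.4]
opening: 0.417
finger_force: 0.0
```

Still closing: the opening is about 37 mm against the block's 30 mm.

Call:
{"api": "send_rows", "payload": {
  "rows": "0 0 0 0;0 0 0 0;0 0 0 0;0 0 0 0;0 0 0 0"
}}

```text
clock: 3.65
tool_pos: [0.5527, 0.001, 0.0506]
eef_rot: [0.638, 0.77, -0.0, -0.0]
contact_force: [-0.7, -0.3, -0.6]
opening: 0.337
finger_force: 25.0
```

```bash
python3 -c "
from plant import sensors
s=sensors.get_state();print(s['opening'],s['finger_force'])
from h import *
goto(.485,.312,.20)"
```

```text
0.337494128797991 24.972428656183183
t 3.65 pos [0.5527 0.001  0.0506] yaw 100.7 tilt z [-2.e-04 -1.e-04 -1.e+00] F [-0.7 -0.3 -0.6] -> row [ 1.0604 -0.0294 -0.4982] 0.0 rows 8.4
```

Call:
{"api": "send_rows", "payload": {
  "rows": "0 0 -0.13 0;0 0 -0.26 0;0 0 -0.36 0;0.13 -0.005 -0.4 0;0.27 -0.008 -0.4 0;0.41 -0.012 -0.4 0;0.55 -0.016 -0.4 0;0.69 -0.02 -0.4 0;0.83 -0.023 -0.4 0;0.95 -0.026 -0.4 0"
}}

```text
clock: 4.48
tool_pos: [0.491, 0.2823, 0.1706]
eef_rot: [0.638, 0.77, 0.0, -0.0]
contact_force: [0.4, -0.3, -1.1]
opening: 0.338
finger_force: 25.0
```

```bash
python3 -c "
from plant import sensors
s=sensors.get_state();print(s['opening'],s['finger_force'])
from h import *
goto(.485,.312,.044)"
```

```text
0.3379347346907181 24.971930435858667
t 4.48 pos [0.491  0.2823 0.1706] yaw 100.77 tilt z [-3.e-04  5.e-04 -1.e+00] F [ 0.4 -0.3 -1.1] -> row [ 0.1009 -0.0011  0.422 ] 0.0 rows 3.1
```

Call:
{"api": "send_rows", "payload": {
  "rows": "0.1 0 0.06 0;0.1 0 0.18 0;0.1 0 0.29 0;0.1 0 0.37 0;0.1 0 0.41 0;0.1 0 0.42 0;0.1 0 0.425 0;0.1 0 0.425 0;0.1 0 0.425 0"
}}

```text
clock: 5.23
tool_pos: [0.4876, 0.3097, 0.0445]
eef_rot: [0.638, 0.77, 0.001, 0.0]
contact_force: [-0.3, -0.0, -1.4]
opening: 0.338
finger_force: 25.0
```

Call:
{"api": "send_rows", "payload": {
  "rows": "0 0 0 0;0 0 0 0;0 0 0 0;0 0 0 0;0 0 0 0",
  "jaw": -0.1
}}

```text
clock: 5.65
tool_pos: [0.4868, 0.3092, 0.0434]
eef_rot: [0.638, 0.77, 0.0, 0.0]
contact_force: [1.0, 0.2, -0.3]
opening: 0.55
finger_force: 0.0
```

Call:
{"api": "send_rows", "payload": {
  "rows": "0 0 -0.1 0;0 0 -0.24 0;0 0 -0.38 0;0 0 -0.5 0;-0.13 0 -0.5 0;-0.27 0 -0.5 0;-0.41 0 -0.5 0;-0.55 0 -0.5 0;-0.69 0 -0.5 0;-0.83 0 -0.5 0"
}}

```text
clock: 6.48
tool_pos: [0.5326, 0.064, 0.1933]
eef_rot: [0.638, 0.77, -0.0, 0.0]
contact_force: [0.9, 0.5, 0.2]
opening: 0.55
finger_force: 0.0
```

```bash
python3 -c "
from plant import sensors
s=sensors.get_state();print(s['opening'],s['finger_force'])
from h import *
goto(.555,-.07,.24,101.5)"
```

```text
0.5500235699626788 0.0
t 6.48 pos [0.5326 0.064  0.1933] yaw 100.72 tilt z [ 2.e-04 -3.e-04 -1.e+00] F [0.9 0.5 0.2] -> row [-0.453  -0.0096 -0.1555] -0.0022 rows 3.4
```

Call:
{"api": "send_rows", "payload": {
  "rows": "-0.13 0 -0.14 0;-0.27 -0.01 -0.155 0;-0.4 -0.01 -0.155 -0.002;-0.4 -0.01 -0.155 -0.002;-0.4 -0.01 -0.155 -0.002;-0.4 -0.01 -0.155 -0.002"
}}

```text
clock: 6.98
tool_pos: [0.5516, -0.0523, 0.2394]
eef_rot: [0.634, 0.774, 0.0, -0.0]
contact_force: [0.0, 1.1, -0.6]
opening: 0.552
finger_force: 0.0
```

```bash
python3 - <<'E'
from h import *
wsnap("w2"); goto(.535,-.39,.22,103.5)
z=load("w2"); W=cloud(z); hsv=cv2.cvtColor(z["p"],cv2.COLOR_RGB2HSV).astype(int); H,S,V=[hsv[...,i] for i in range(3)]
X,Y,Z=W[...,0],W[...,1],W[...,2]; ok=z["d"]>0
clip=ok&(X>.47)&(X<.63)&(Y>-.1)&(Y<.1)&(Z<.12)&(Z>.008)
rect(W[clip],"all"); rect(W[clip&(Z<.02)],"base")
for s in (1,-1):
    k=clip&(s*Y>.02)
    rect(W[k&(Z>.090)],"prongtip%d"%s)
    rect(W[k&(Z>.038)&(Z<.049)&(S>110)],"floor%d"%s)
    rect(W[k&(Z>.05)&(S<70)],"tooth%d"%s)
y,x=np.where(clip);c=z["p"][max(y.min()-10,0):y.max()+10,x.min()-10:x.max()+10,::-1]
cv2.imwrite("pics/w2c.png",cv2.resize(c,None,fx=3.5,fy=3.5,interpolation=cv2.INTER_CUBIC)); print(c.shape,x.min(),y.min())
E
```

```text
t 7.03 pos [ 0.5515 -0.0507  0.2395] yaw 101.51 tilt z [-5.0e-04  1.4e-03 -1.0e+00] F [0.8 1.  0.5] -> row [-1.0974 -0.2796  0.0634] -0.0055 rows 8.2
all 7375 c [549.4   2.5] s [ 84.  150.1] a 11.9 med [547.9   9.6  15.3] zmax 94.5
base 4873 c [549.4   2.5] s [ 84.  150.1] a 11.9 med [553.5  10.2  14.7] zmax 16.7
prongtip1 139 c [559.4  50.7] s [ 7.8 16. ] a 14.1 med [559.5  50.7  94.9] zmax 97.3
floor1 161 c [538.9  46.5] s [21.1 15.4] a 11.2 med [543.6  47.1  44.7] zmax 46.2
tooth1 297 c [525.8  43.5] s [21.6 14.1] a 12.0 med [525.5  43.6  75.5] zmax 85.8
prongtip-1 108 c [578.3 -37.2] s [ 7.5 16.2] a 13.4 med [578.2 -36.6  94.8] zmax 97.0
floor-1 179 c [562.3 -40.6] s [30.7 16. ] a 11.9 med [561.  -37.9  44.7] zmax 46.4
tooth-1 272 c [544.6 -44.2] s [22.8 14. ] a 12.8 med [543.4 -43.1  75.1] zmax 85.2
(136, 87, 3) 234 58
```

View pics/w2c.png

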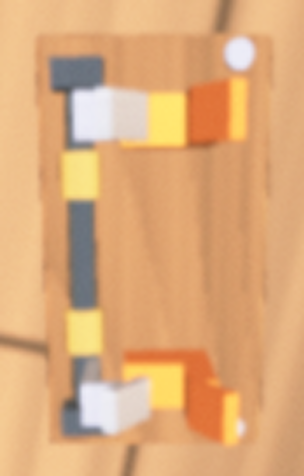

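The crop shows the empty clip: prongs on the right at (240,110) and (230,415), jaw bar and teeth on the left, and both yellow floors free. Now to the file.

Call:
{"api": "send_rows", "payload": {
  "rows": "-0.13 -0.03 0.02 -0.001;-0.27 -0.07 0.03 -0.003;-0.4 -0.1 0.05 -0.005;-0.53 -0.14 0.06 -0.0055;-0.66 -0.17 0.06 -0.0055;-0.8 -0.2 0.06 -0.0055;-0.93 -0.24 0.06 -0.0055;-1 -0.27 0.06 -0.0055;-1 -0.27 0.06 -0.0055;-1 -0.27 0.06 -0.0055"
}}

```text
clock: 7.87
tool_pos: [0.5323, -0.3613, 0.221]
eef_rot: [0.62, 0.785, 0.001, -0.001]
contact_force: [0.3, 1.0, 0.8]
opening: 0.552
finger_force: 0.0
```

```bash
python3 - <<'E'
from h import *
wsnap("w3"); 
z=load("w3"); W=cloud(z); hsv=cv2.cvtColor(z["p"],cv2.COLOR_RGB2HSV).astype(int); H,S,V=[hsv[...,i] for i in range(3)]
X,Y,Z=W[...,0],W[...,1],W[...,2]; ok=z["d"]>0
r=ok&(X>.45)&(X<.62)&(Y>-.45)&(Y<-.17)&(Z<.12)&(Z>.008)
bl=r&(Z>.032)&(S<60)&(V>90); rect(W[bl],"blade")
top=W[bl&(Z>.041)]; rect(top,"bladetop")
v=cv2.fitLine((top[:,:2]*1000).astype(np.float32),cv2.DIST_HUBER,0,.01,.01).ravel(); a=np.degrees(np.arctan2(v[1],v[0])); print(v,a)
h=r&(Z>.03)&(V<120)&(S>60); rect(W[h],"handle")
base=r&(Z<.014); rect(W[base],"base")
rw=r&(Z<.05)&(H>12)&(H<30)&(V>150)&(S>40); rect(W[rw&(Z>.037)],"supports")
d=v[:2]*np.sign(v[1]); t=(W[bl][:,:2]*1000-v[2:])@d; print("blade ends",v[2:]+d*np.percentile(t,.5),v[2:]+d*np.percentile(t,99.5))
t=(W[h][:,:2]*1000-v[2:])@d; e=v[2:]+d*np.percentile(t,99.5); print("handle end",e,"mid from it",e-137.5*d)
goto(.535,-.336,.15,103.5)
cv2.imwrite("pics/w3c.png",z["p"][:,100:400,::-1])
E
```

```text
blade 1290 c [ 534.5 -335.4] s [ 15.3 125. ] a 14.1 med [ 532.9 -329.3   43.4] zmax 45.6
bladetop 1126 c [ 534.5 -335.3] s [ 13.9 124.9] a 13.5 med [ 532.7 -330.1   43.7] zmax 45.7
[ 2.3818414e-01 -9.7122002e-01  5.3272705e+02 -3.3175867e+02] -76.220604
handle 165 c [ 508.1 -233.6] s [21.  57.8] a 13.1 med [ 499.7 -231.    43.8] zmax 47.7
base 3403 c [ 533.2 -332.3] s [ 70.  129.5] a 13.9 med [ 529.2 -326.6   10.6] zmax 12.3
supports 817 c [ 525.  -299.1] s [ 39.9 199.2] a 13.7 med [ 523.9 -287.7   42.6] zmax 47.0
blade ends [ 548.24472969 -395.03357865] [ 518.78706781 -274.91697072]
handle end [ 501.95611496 -206.2870512 ] mid from it [ 534.7064354  -339.82980632]
t 7.92 pos [ 0.5331 -0.3594  0.2214] yaw 103.6 tilt z [ 4.0e-04  2.4e-03 -1.0e+00] F [ 0.8 -0.2  1.3] -> row [0.0736 0.0243 0.2381] 0.0003 rows 1.8
```

View pics/w3c.png

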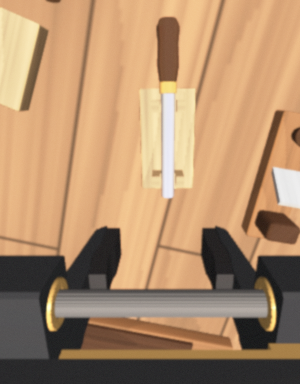

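The wrist crop shows the file lying in the rest, with the handle at the top (168,50), the blade from (168,95) to (168,195) and the gap between the supports clear. Mid-blade is (0.5345, -0.3354) with yaw 103.8.

Call:
{"api": "send_rows", "payload": {
  "rows": "0.0767 0.0233 0.06 -0.0006;0.0767 0.0233 0.19 -0.0006;0.0767 0.0233 0.32 -0.0006;0.0767 0.0233 0.44 -0.0006;0.0767 0.0233 0.54 -0.0006;0.0767 0.0233 0.61 -0.0006;0.0767 0.0233 0.65 -0.0006;0.0767 0.0233 0.668 -0.0006;0.0767 0.0233 0.668 -0.0006;0.0767 0.0233 0.668 -0.0006"
}}

```text
clock: 8.75
tool_pos: [0.5348, -0.3376, 0.0225]
eef_rot: [0.618, 0.786, 0.001, 0.001]
contact_force: [0.1, -0.7, 0.5]
opening: 0.551
finger_force: 0.0
```

```bash
python3 -c "
from h import *
goto(.5345,-.3354,.021,103.8)"
```

```text
t 8.75 pos [ 0.5348 -0.3376  0.0225] yaw 103.69 tilt z [ 2.1e-03 -2.0e-04 -1.0e+00] F [ 0.1 -0.7  0.5] -> row [0.0075 0.0009 0.0049] -0.0003 rows 0.1
```

Call:
{"api": "send_rows", "payload": {
  "rows": "0.004 0 0.004 0;0.004 0 0.004 0;0.004 0 0.004 0;0.004 0 0.004 0;0.004 0 0.004 0;0.004 0 0.004 0;0.004 0 0.004 0;0.004 0 0.004 0;0.004 0 0.004 0",
  "jaw": 1,
  "force": 55
}}

```text
clock: 9.5
tool_pos: [0.5335, -0.3375, 0.0204]
eef_rot: [0.618, 0.786, 0.0, 0.001]
contact_force: [0.2, 0.1, 4.3]
opening: 0.162
finger_force: 55.1
```

Call:
{"api": "send_rows", "payload": {
  "rows": "0 0 -0.07 0;0 0 -0.2 0;0 0 -0.33 0;0 0 -0.45 0;0 0 -0.5 0;0 0 -0.5 0"
}}

```text
clock: 10.0
tool_pos: [0.5351, -0.338, 0.1738]
eef_rot: [0.618, 0.786, 0.001, 0.003]
contact_force: [1.4, 1.1, -2.0]
opening: 0.165
finger_force: 55.0
```

```bash
python3 - <<'E'
from plant import sensors
s=sensors.get_state();print(s['opening'],s['finger_force'],s['moment'])
from h import *
goto(.5494,.0025,.17,101.9)
wsnap("w4")
z=load("w4"); cv2.imwrite("pics/w4c.png",z["p"][:,100:400,::-1])
E
```

```text
0.1653927730553361 55.008118227124214 [-0.04969597 -0.15140617 -0.05894906]
t 10.0 pos [ 0.5351 -0.338   0.1738] yaw 103.59 tilt z [ 0.0059 -0.0029 -1.    ] F [ 1.4  1.1 -2. ] -> row [1.0922 0.3132 0.0096] 0.0047 rows 8.2
```

View pics/w4c.png

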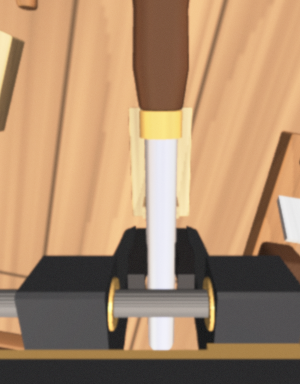

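The crop shows the file held at mid-blade between the fingers and clear of the rest, with the brass ferrule at (163,122). Now I'll check its offset and tilt in the grip.

```bash
cat > inhand.py <<'E'
from h import *
from plant import sensors
from scipy.spatial.transform import Rotation as R
def inhand(n,s):
    z=load(n); W=cloud(z); M=R.from_quat(s["eef_rot"]).as_matrix(); T=(W-s["tool_pos"])@M*1000
    hsv=cv2.cvtColor(z["p"],cv2.COLOR_RGB2HSV).astype(int); H,S,V=[hsv[...,i] for i in range(3)]
    x,y,zz=[T[...,i] for i in range(3)]
    k=(z["d"]>0)&(abs(y)<14)&(zz<20)&(zz>-40)&(x>12)&(x<160)
    fer=k&(H>15)&(H<32)&(S>110)&(V>120)&(abs(x-63)<25); print("ferrule x",np.percentile(x[fer],[1,50,99]).round(1),fer.sum())
    b=k&(x<60)&(S<60)&(V>120)
    for lo in (20,30,40,50):
        m=b&(x>lo)&(x<lo+9); print("x",lo,"y",np.median(y[m]).round(1),"ztop",np.percentile(zz[m],5).round(1),np.median(zz[m]).round(1),m.sum())
    hd=k&(x>80); print("handle x max",np.percentile(x[hd],99.5).round(1))
E
python3 -c "
from inhand import *
inhand('w4',sensors.get_state())"
```

```text
ferrule x [64.4 70.5 76.3] 1174
x 20 y 1.3 ztop -27.0 -25.4 490
x 30 y 1.3 ztop -26.9 -25.3 520
x 40 y 1.3 ztop -26.8 -25.3 566
x 50 y 1.1 ztop -26.8 -25.3 602
handle x max 117.4
```

Call:
{"api": "send_rows", "payload": {
  "rows": "0.1 0.03 0 0.001;0.22 0.06 0 0.002;0.34 0.1 0 0.003;0.46 0.13 0 0.0047;0.58 0.17 0 0.0047;0.7 0.2 0 0.0047;0.82 0.235 0 0.0047;0.92 0.265 0 0.0047;0.98 0.281 0 0.0047;0.98 0.281 0 0.0047"
}}

```text
clock: 10.88
tool_pos: [0.5444, -0.0252, 0.1682]
eef_rot: [0.626, 0.78, 0.001, -0.003]
contact_force: [0.1, 0.6, -1.4]
opening: 0.165
finger_force: 55.0
```

```bash
python3 -c "
from h import *
goto(.5486,.0005,.09,101.9)"
```

```text
t 10.88 pos [ 0.5444 -0.0252  0.1682] yaw 102.43 tilt z [-0.0035  0.0042 -1.    ] F [ 0.1  0.6 -1.4] -> row [0.0794 0.0329 0.2608] 0.0015 rows 2.0
```

Call:
{"api": "send_rows", "payload": {
  "rows": "0.05 0.02 0.05 0.0015;0.079 0.033 0.13 0.0015;0.079 0.033 0.2 0.0015;0.079 0.033 0.24 0.0015;0.079 0.033 0.245 0.0015;0.079 0.033 0.245 0.0015;0.079 0.033 0.245 0.0015;0.079 0.033 0.245 0.0015"
}}

```text
clock: 11.55
tool_pos: [0.5509, -0.007, 0.0969]
eef_rot: [0.634, 0.774, 0.0, 0.0]
contact_force: [0.1, 0.5, -1.6]
opening: 0.167
finger_force: 55.0
```

```bash
python3 - <<'E'
from inhand import *
goto(.5486,.0005,.037,101.9)
s=sensors.get_state(); wsnap("w5"); inhand("w5",s)
s=sensors.get_state(); print(s["tool_pos"],s["opening"])
goto(.5486,.0005,.037,101.9)
E
```

```text
t 11.55 pos [ 0.5509 -0.007   0.0969] yaw 101.34 tilt z [ 7.e-04 -1.e-04 -1.e+00] F [ 0.1  0.5 -1.6] -> row [ 0.026  -0.0027  0.1997] -0.0016 rows 1.4
ferrule x [65.1 71.2 76.9] 1181
x 20 y -0.1 ztop -24.3 -22.8 489
x 30 y -0.5 ztop -24.4 -22.7 514
x 40 y -0.1 ztop -24.4 -22.7 569
x 50 y -1.4 ztop -24.2 -22.3 695
handle x max 117.9
[ 0.55105149 -0.00686123  0.09713643] 0.1652716768185489
t 11.6 pos [ 0.5511 -0.0069  0.0971] yaw 101.34 tilt z [ 0.0012 -0.     -1.    ] F [ 0.5  0.2 -2. ] -> row [ 0.0257 -0.0034  0.2004] -0.0015 rows 1.5
```

View pics/w5.png

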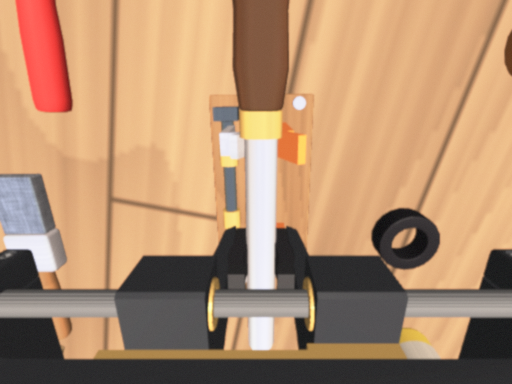

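The picture shows the file above the clip, with the + fork's prong at (300,145) and tooth at (232,145). Both are in the same frame as the blade, so I'll measure the offset of one from the other.

```bash
python3 - <<'E'
from inhand import *
z=load("w5"); W=cloud(z); s=sensors.get_state(); M=R.from_quat(s["eef_rot"]).as_matrix()
hsv=cv2.cvtColor(z["p"],cv2.COLOR_RGB2HSV).astype(int); H,S,V=[hsv[...,i] for i in range(3)]
X,Y,Z=[W[...,i] for i in range(3)]; ok=z["d"]>0; yy,xx=np.mgrid[:384,:512]
T=(W-s["tool_pos"])@M*1000
def show(n,m):
    q=T[m]; c,sz,a=cv2.minAreaRect(q[:,:2].astype(np.float32)); print(n,m.sum(),"tool xy",np.round(c,1),"sz",np.round(sz,1),"z world",(np.median(Z[m])*1000).round(1))
w=ok&(yy<230)
show("prong+",w&(xx>278)&(xx<320)&(Z>.088)&(Z<.1)); show("tooth+",w&(xx>205)&(xx<246)&(Z>.05)&(Z<.1)&(S<70))
b=w&(S<60)&(V>120)&(Z>.1)&(xx>240)&(xx<285)&(T[...,0]<62)
q=T[b]; v=cv2.fitLine(q[:,:2].astype(np.float32),cv2.DIST_HUBER,0,.01,.01).ravel(); print("blade line",v, "y at x=0:",v[3]-v[2]*v[1]/v[0]); print("bladez top",np.percentile(Z[b],[50,95]))
c,sz,a=cv2.minAreaRect(T[ok&(Z<.02)&(Z>.009)&(xx>200)&(xx<320)&(yy<235)][:,:2].astype(np.float32)); print("base",c,sz,a)
E
```

```text
prong+ 517 tool xy [35.3 17.7] sz [55.8  9.8] z world 94.9
tooth+ 616 tool xy [ 34.8 -17.9] sz [15.3 53.6] z world 79.6
blade line [ 9.9998516e-01 -5.4460797e-03  4.1662132e+01 -3.2695612e-01] y at x=0: -0.10005747
bladez top [0.11962097 0.12123349]
base (22.303199768066406, 0.21342849731445312) (84.29546356201172, 124.2569808959961) 89.31378173828125
```

```bash
python3 - <<'E'
from inhand import *
z=load("w5"); W=cloud(z); s=sensors.get_state(); M=R.from_quat(s["eef_rot"]).as_matrix()
hsv=cv2.cvtColor(z["p"],cv2.COLOR_RGB2HSV).astype(int); H,S,V=[hsv[...,i] for i in range(3)]
Z=W[...,2]; ok=z["d"]>0; yy,xx=np.mgrid[:384,:512]
T=(W-s["tool_pos"])@M*1000
w=ok&(yy<185)&(T[...,0]>35)
for n,m in (("prong",w&(xx>278)&(xx<320)&(Z>.088)&(Z<.1)),("tooth",w&(xx>205)&(xx<246)&(Z>.05)&(Z<.1)&(S<70)),("toothtop",w&(xx>205)&(xx<246)&(Z>.081)&(Z<.1)&(S<70))):
    q=T[m]; print(n,m.sum(),cv2.minAreaRect(q[:,:2].astype(np.float32)),"pct y",np.percentile(q[:,1],[2,50,98]).round(1),"x",np.percentile(q[:,0],[2,50,98]).round(1))
E
```

```text
prong 495 ((54.871246337890625, 19.63249969482422), (8.971172332763672, 16.389692306518555), 88.20735168457031) pct y [15.6 19.2 23.8] x [47.2 55.3 62.8]
tooth 610 ((54.517967224121094, -18.329654693603516), (15.334383964538574, 14.062809944152832), 89.19852447509766) pct y [-25.7 -18.  -11.1] x [47.9 55.3 61.5]
toothtop 267 ((54.592018127441406, -15.440876007080078), (6.929242134094238, 13.959357261657715), 88.84705352783203) pct y [-18.8 -15.4 -12.2] x [47.9 54.7 61.4]
```

Call:
{"api": "send_rows", "payload": {
  "rows": "0.015 0.001 0 -0.0015;0.0245 0.0013 0 -0.0015;0.0245 0.0013 0.02 -0.0015;0.0245 0.0013 0.04 -0.0015;0.0245 0.0013 0.07 -0.0015;0.0245 0.0013 0.095 -0.0015;0.0245 0.0013 0.11 -0.0015;0.0245 0.0013 0.12 -0.0015;0.0245 0.0013 0.12 -0.0015"
}}

```text
clock: 12.35
tool_pos: [0.5499, 0.0009, 0.0599]
eef_rot: [0.63, 0.777, 0.0, 0.0]
contact_force: [1.2, -0.7, -1.5]
opening: 0.168
finger_force: 55.0
```

```bash
python3 - <<'E'
from inhand import *
s=sensors.get_state(); wsnap("w6"); inhand("w6",s); goto(.5495,.0005,.0368,101.9)
z=load("w6"); W=cloud(z); M=R.from_quat(s["eef_rot"]).as_matrix()
Z=W[...,2]; yy,xx=np.mgrid[:384,:512]; T=(W-s["tool_pos"])@M*1000
m=(z["d"]>0)&(T[...,0]>28)&(T[...,0]<75)&(abs(T[...,1]-20)<8)&(Z>.09)&(Z<.1)
print("prong",m.sum(),cv2.minAreaRect(T[m][:,:2].astype(np.float32)))
E
```

```text
ferrule x [52.3 71.1 77. ] 1210
x 20 y -0.1 ztop -24.4 -22.9 473
x 30 y -0.1 ztop -24.3 -22.7 514
x 40 y -3.4 ztop -24.3 -22.2 816
x 50 y -2.4 ztop -24.2 -22.3 754
handle x max 118.0
t 12.4 pos [0.5497 0.0009 0.0602] yaw 101.92 tilt z [-0.  0. -1.] F [ 0.   1.  -2.5] -> row [-0.0011 -0.0009  0.078 ] 0.0001 rows 0.6
prong 721 ((46.88102722167969, 20.149227142333984), (8.149495124816895, 16.44733428955078), 89.2759017944336)
```

Alignment is within about 0.5 mm, so now I'll press.

Call:
{"api": "send_rows", "payload": {
  "rows": "0 0 0.01 0;0 0 0.02 0;0 0 0.03 0;0 0 0.04 0;0 0 0.05 0;0 0 0.05 0",
  "force": 60
}}

```text
clock: 12.9
tool_pos: [0.5503, 0.0012, 0.0452]
eef_rot: [0.63, 0.777, 0.001, 0.0]
contact_force: [4.5, 0.5, -2.0]
opening: 0.162
finger_force: 60.0
```

Call:
{"api": "send_rows", "payload": {
  "rows": "0 0 0.008 0;0 0 0.016 0;0 0 0.023 0;0 0 0.028 0;0 0 0.03 0;0 0 0.03 0;0 0 0.03 0"
}}

```text
clock: 13.48
tool_pos: [0.548, 0.0002, 0.0364]
eef_rot: [0.63, 0.777, -0.001, -0.001]
contact_force: [-2.6, 0.1, 1.4]
opening: 0.161
finger_force: 60.0
```

```bash
python3 - <<'E'
from inhand import *
s=sensors.get_state(); wsnap("w7"); inhand("w7",s); goto(.5495,.0005,.0368,101.9)
E
```

```text
ferrule x [40.4 69.9 76.9] 1438
x 20 y -0.1 ztop -24.4 -22.9 478
x 30 y 0.9 ztop -24.5 -23.1 449
x 40 y -1.5 ztop -39.0 -27.6 619
x 50 y -2.3 ztop -38.2 -24.0 781
handle x max 117.8
t 13.53 pos [5.482e-01 3.000e-04 3.640e-02] yaw 101.92 tilt z [-0.0024 -0.0011 -1.    ] F [-1.3 -0.1  1. ] -> row [-0.0001  0.0044 -0.0013] 0.0001 rows 0.0
```

Call:
{"api": "send_rows", "payload": {
  "rows": "0 0 0.003 0;0 0 0.006 0;0 0 0.006 0;0 0 0.006 0"
}}

```text
clock: 13.87
tool_pos: [0.5483, 0.0003, 0.0362]
eef_rot: [0.63, 0.777, -0.001, 0.0]
contact_force: [-4.6, -0.4, 16.4]
opening: 0.165
finger_force: 60.2
```

The file meets a hard stop at home height: 16 N with no further motion. I'll ease off, release, rise and look.

Call:
{"api": "send_rows", "payload": {
  "rows": "0 0 -0.004 0;0 0 -0.005 0;0 0 -0.005 0;0 0 -0.005 0;0 0 -0.005 0;0 0 -0.005 0;0 0 -0.005 0;0 0 -0.005 0",
  "jaw": -0.1
}}

```text
clock: 14.53
tool_pos: [0.5495, 0.0008, 0.0361]
eef_rot: [0.63, 0.777, -0.0, -0.0]
contact_force: [-1.3, -0.3, -0.2]
opening: 0.552
finger_force: 0.0
```

Call:
{"api": "send_rows", "payload": {
  "rows": "0 0 -0.05 0;0 0 -0.12 0;0 0 -0.22 0;-0.05 0 -0.34 0;-0.12 0 -0.46 0;-0.2 0 -0.58 0;-0.27 0 -0.65 0;-0.27 0 -0.65 0;-0.27 0 -0.65 0"
}}

```text
clock: 15.28
tool_pos: [0.5669, -0.0801, 0.2322]
eef_rot: [0.631, 0.776, 0.0, 0.001]
contact_force: [-0.6, -0.6, -1.1]
opening: 0.551
finger_force: 0.0
```

```bash
python3 - <<'E'
from h import *
wsnap("w8"); goto(.5,0,.1)
z=load("w8"); W=cloud(z); hsv=cv2.cvtColor(z["p"],cv2.COLOR_RGB2HSV).astype(int); H,S,V=[hsv[...,i] for i in range(3)]
a=np.radians(101.9); u=np.array([np.cos(a),np.sin(a)]); v=np.array([-u[1],u[0]]); D=(W[...,:2]-[.5494,.0025]); x=D@u*1000; y=D@v*1000; Z=W[...,2]*1000
ok=(z["d"]>0)&(Z<130)
b=ok&(abs(y)<9)&(Z>50)&(S<60)&(V>110)
for lo in (-60,-30,-10,10,30,54): 
    m=b&(x>lo)&(x<lo+8); print(lo,m.sum(), np.median(y[m]).round(1) if m.any() else 0, np.percentile(Z[m],[50,95]).round(1) if m.any() else 0)
f=ok&(abs(y)<14)&(H>15)&(H<32)&(S>110)&(abs(x-66)<15)&(Z>50); print("ferrule",np.percentile(x[f],[1,99]), "bladeend",np.percentile(x[b],.5))
t=ok&(Z>81)&(Z<90)&(abs(abs(x)-45)<9)&(S<70)&(y>2); print("tooth top y",np.median(y[t]),np.percentile(y[t],[2,98]),t.sum())
p,d=__import__("plant").eyes.snapshot("scene"); cv2.imwrite("pics/fin.png",np.hstack([cv2.resize(p[150:310,200:400,::-1],(600,480)),]))
cv2.imwrite("pics/w8c.png",cv2.resize(z["p"][:,130:400,::-1],None,fx=1.5,fy=1.5))
E
```

```text
t 15.33 pos [ 0.5658 -0.0785  0.231 ] yaw 101.88 tilt z [-3.e-04  1.e-04 -1.e+00] F [-1.   1.3 -0. ] -> row [ 0.3013 -0.1607  0.4368] 0.0 rows 4.0
-60 79 1.8 [59.5 61.1]
-30 91 1.6 [59.3 61.3]
-10 103 1.5 [59.4 61.2]
10 104 1.4 [59.4 61.1]
30 115 2.4 [59.3 61.9]
54 121 1.2 [59.3 61.2]
ferrule [62.3049657 75.5574724] bladeend -61.66038038008344
tooth top y 15.57054388232469 [12.0606167  18.75165321] 200
```

View pics/w8c.png

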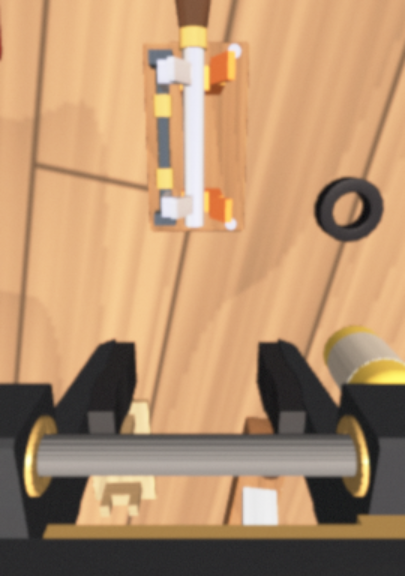

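View pics/fin.png

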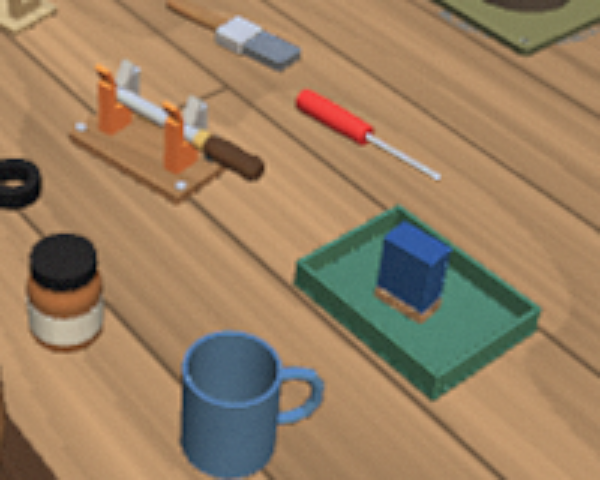

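Both pictures agree. The file is level, with the top of its blade at 60 mm (so the axis is at 52 mm) and centred to 0.5 mm. The teeth over it are back at their shut position of about y = 15.5 mm, and the block stands in the tray.

```bash
python3 -c "
from plant import finish_job
print(finish_job())"
```

```text
the job is handed in; nothing more can be done
None
```

I put the block in the tray, snapped the file home and level in the clip with the jaw shut over it, moved the gripper clear, and handed the job in at about 15 s; no verdict came back.

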